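# Slide the well plate under the reading bridge and start the reading

## Robot

A 7-joint arm with a two-finger parallel gripper is mounted at the origin on a cart in front of the work surface, level with it; the furniture and walls round the work are solid. World frame = base frame: x ahead of the robot, y to its left, z up, the work surface at z = 0. Lengths are in mm, angles in rad, forces in N, time in s.
With the tool pointing down it reaches from about 350 to 775 mm from the base axis. Payload 3.1 kg.
Tool frame: the origin (TCP) lies midway between the tips of the shut fingers; the grasp point (between the pads) lies manip.pinch_z behind it (manip.pinch_z is the distance from the TCP to the grasp point, in mm); y points along the fingers, z is the direction in which the jaws open and shut, and the axes are right-handed (so a half turn about y gives the same grasp; the last joint's range is limited). The gripper opens to 85 mm and grips with 20 to 120 N. Pads are 22 mm wide; open, the fingers measure 114 mm over their backs; the gripper's body (76 mm by 85 mm) begins 54 mm behind the grasp point. The pads swing forward as they close: fully open they stand 13 mm farther back than shut.
Start: joints at [-1.149, 0.311, 0.014, 1.512, -0.004, 1.319, -0.027], TCP at [246.019, 491.927, 231.304] pointing down, gripper open.
Joint ranges: [-2.7, 2.7], [-0.3, 1.91], [-1.27, 1.3], [0.12, 2.57], [-1.44, 4.58], [0.2, 2.03], [-3.05, 3.05]. Speed limits (rad/s): [2.79, 2.79, 3.14, 3.14, 3.14, 3.14, 3.14].

## Interface

Orientations are given as [roll, pitch, yaw] about the fixed x, y, z axes, in that order (R = Rz(yaw) Ry(pitch) Rx(roll)).
In Python, from workcell import manip, grab_frame, sign_off, silhouettes, pinpoint gives the robot as it stands.
- The arm moves only by the tool jog_arm, never from a script. Its argument "motion" is one flat list of numbers, 6 for each row, row after row: the shift along the world's x, y, z in units of 25 cm (1.0 is 25 cm), then the turn, a rotation vector about the world's x, y, z in units of pi rad (1.0 is pi rad). In form: [tx, ty, tz, wx, wy, wz, tx, ty, tz, wx, wy, wz, ...]. A call has 1 to 10 rows; each row shifts and turns the pose as measured when the row begins; what a row does not reach is not made up. A row lasts 1/8 s, in which the tool goes at most 62.5 mm and 10.7 degrees, less where a joint would pass 70% of its speed; a pose out of reach is approached as far as the arm can. A call with a number of a shift or a turn outside -1 to 1 is refused whole. A call with a gripper value outside its range is refused whole. "grip" is the closure in counts, from 0 (fully open) to 255 (shut), set as the call begins (left out, the last holds). The fingers move at their own pace and stop on an object; the grip force is fixed at half the most. Time passes only in rows, so rows that do not move let the fingers close. It gives the time, the measured TCP pose, the force and the opening at its end, in the units of the state.
- manip.state(): the state, without advancing time (a new reading comes with each control period).
- grab_frame(name): name is "side" or "top"; returns a dict with "img" (420x560x3 uint8, red, green, blue), "vfov" (degrees; the focal length in pixels is half the picture's height over the tangent of half this angle, whatever the lens; pixels are square), "cx", "cy" (the principal point, pixels), "distortion" ([k1, k2, p1, p2, k3] as OpenCV has them; the pictures are not rectified), "R" (3x3) and "t" (3): a world point X has camera coordinates R X + t. Camera axes: x right, y down, z forward; pixel columns grow to the right and rows downward; lengths in mm; the calibration is good to about 2 mm. A picture is of the moment at which its call begins. There is no depth.
- sign_off(): hands the job in, once; it reports no verdict.
Trained networks look in the newest picture that a camera, given by its name, has taken for a name from the list of things; names that differ only in an ending like _2 or _b are one class to them, and where a whole thing is asked for, a point or a joint stands for the part that bears it (a point fixed in the world has none). Each returns a list of dicts, best first, with "p" (0 to 1); they miss things now and then, are a little off and sometimes report something else, mostly with a low value. They report only what shows in the picture. A call takes as long as a camera call.
- silhouettes(camera, thing): "region" (420x560 bool, what is visible of it) and "extent" ([left, top, right, bottom] in pixels, round what is visible of it).
- pinpoint(camera, thing): "uv" ([column, row] in pixels: a listed point, or the origin of a listed thing).
The state is a dict: "time_s": time; "qpos": joint angles; "joint_velocities": joint speeds; "joint_efforts": joint torques, N m; "eef_pos": TCP position; "ee_rot": TCP orientation; "wrist_force": force on the tool from outside, world axes, zero at the start; "wrist_torque": the same for the moment, N m; "finger_gap": finger opening in mm.
Only numpy, scipy, OpenCV 4.12 (cv2) and the standard library are available. Lean on these libraries where they do the work, as an engineer would, in place of code of your own. Each camera call takes 0.05 s, during which the arm holds its last target.

## Task

With the fingertips only, push the black well plate lengthwise along the worktop, between the two blue guide rails and under the low bridge of the reading station, until its leading end rests against the stop bar behind the bridge; then press the green button beside the bridge fully in and let go. Keep the plate flat on the worktop all the way, never lifted or tipped, do not press the button before the plate is home, and leave the small things round the station where they stand.

Things in the scene. Friction and masses are not known exactly. Their poses are not given: they have to be found in the camera images.
- station: Reading station, fixed on the worktop. Origin on the worktop, mid-lane, under the middle of the bridge; +x is the way the plate travels (it enters at -x), y across the lane, z up. No floor plate: the plate slides on the worktop. A grey console, 54 mm (x) by 52 mm (y), 15 mm high, centred at x = 0, y = -94.5 mm, carries the green button.
- bridge (a point): Middle of the underside of the grey bridge slab, on station axes: slab 54 mm along x (27 mm each way), 139 mm along y, underside 19 mm above the worktop, top 36 mm (39 mm on the flat black detector cap), on two dark pillars beside the lane.
- lane_entry (a point): Middle of the lane's mouth on the worktop, at station x = -55 mm. Two blue guide rails, 11 mm high: at the mouth their inner sides are 65 mm either side of the middle, narrowing like a funnel until station x = -26 mm, then parallel, 45.5 mm either side, up to the stop.
- stop (a point): Middle of the face of the blue stop bar at the lane's far end (station x = +64 mm), 11 mm high, 8 mm thick, across the whole lane.
- plate: Black sealed 24-well plate, round green and yellow wells on top, loose, 127.8 mm long (x), 85.5 mm wide (y), 15 mm high, 60 to 125 g. Origin: centre of its underside, z up. Starts in front of the lane, its +x within about 20 degrees of the station's +x. Home: its origin at the station's origin, axes parallel; 37 mm of its trailing end then stick out in front of the bridge.
- read_button (a joint): Green spring push button on the console, travel straight down: 0 = out, 0.005 m = fully in; it is pressed once past 0.0035 m. About 1.2 N to start, about 4 N fully in. It springs back when let go.
- read_button_top (a point): Centre of the top of the green button (24 mm diameter, in a black collar 40 mm across); 37 mm above the worktop when out, 10 mm above the collar.
- vial: Bystander: upright glass vial with a black cap, 23 mm diameter, 56 mm high, loose, behind the stop bar. Origin at the centre of its underside.
- weight: Bystander: brass check weight, 24 mm diameter, 22 mm high, loose, behind the stop bar. Origin at the centre of its underside.
- blue_filter: Bystander: blue optical filter in a silver ring, 36 mm diameter, 12 mm high, loose, beside the station on its +y side. Origin at the centre of its underside.
- eye_cap: Bystander: black rubber eyepiece cap, 37 mm diameter, 12 mm high, loose, beside the console on the station's -y side. Origin at the centre of its underside.

How it is judged:
By the outcome, as a careful person would: the job done as asked, in the order asked, and still so for the second after the job is handed in, with the robot touching nothing.
It also fails if it takes over 67 s, if anything falls off the work surface, if the arm or the gripper's body presses on something with over 40 N, if the wrist force passes 120 N, or if a joint passes its speed limit or range.

## Working session

There is one attempt and no reset: what is moved stays moved. The work goes in short steps, Python scripts to look and compute and a tool call to move; the robot and the scene stay as the last step left them, time stands still between calls to the robot, and variables do not carry over. Pictures are saved under pics/ and viewed, and the job is handed in when it is done.

Besides the shell and the picture viewer there is one more tool, called after "Call:" as name(argument=value, ...) on one line, values as JSON. jog_arm: Moves the arm, as the interface text tells. Its arguments: {"type":"object","properties":{"motion":{"type":"array","items":{"type":"number"}},"grip":{"type":"number"}},"required":["motion"]}

```bash
mkdir -p pics; ls; cat > h.py <<'E'
import numpy as np, cv2
from workcell import manip, grab_frame, sign_off, silhouettes, pinpoint
def cam(f):
    h=f["img"].shape[0]; fl=h/2/np.tan(np.radians(f["vfov"])/2)
    K=np.array([[fl,0,f["cx"]],[0,fl,f["cy"]],[0,0,1.]])
    return K,np.array(f["distortion"],float),np.array(f["R"],float),np.array(f["t"],float)
def ray(f,uv,z):
    K,d,R,t=cam(f)
    n=cv2.undistortPoints(np.array(uv,float).reshape(-1,1,2),K,d).reshape(-1,2)
    C=-R.T@t; D=np.c_[n,np.ones(len(n))]@R
    s=(z-C[2])/D[:,2]
    return C+D*s[:,None]
def proj(f,X):
    K,d,R,t=cam(f)
    return cv2.projectPoints(np.array(X,float).reshape(-1,1,3),cv2.Rodrigues(R)[0],t,K,d)[0].reshape(-1,2)
def save(f,n): cv2.imwrite("pics/"+n,f["img"][:,:,::-1])
E
python3 - <<'E'
from h import *
for c in("top","side"):
    f=grab_frame(c); save(f,c+"0.png"); K,d,R,t=cam(f); print(c,-R.T@t)
    for n,z in(("station",0),("bridge",19),("lane_entry",0),("stop",5.5),("plate",0),("read_button_top",37),("vial",0),("weight",0),("blue_filter",0),("eye_cap",0)):
        for r in pinpoint(c,n)[:2]: print(n,round(r["p"],2),np.round(r["uv"]),np.round(ray(f,r["uv"],z)[0],1))
s=manip.state(); print(s); print(manip.pinch_z)
E
```

```text
pics
top [496.89401834  47.3666502  918.88680706]
station 0.62 [267. 224.] [536.3 111.8   0. ]
bridge 0.75 [269. 226.] [531.5 105.1  19. ]
bridge 0.33 [254. 283.] [399.5 140.7  19. ]
lane_entry 0.57 [295. 222.] [540.1  46.1   0. ]
stop 0.57 [242. 227.] [529.1 171.8   5.5]
plate 0.72 [352. 214.] [560.3 -88.9   0. ]
read_button_top 0.58 [263. 183.] [630.  117.9  37. ]
vial 0.45 [216. 210.] [569.  234.3   0. ]
weight 0.44 [217. 264.] [442.  230.2   0. ]
blue_filter 0.72 [253. 286.] [391.3 145.    0. ]
eye_cap 0.53 [283. 159.] [693.   74.1   0. ]
eye_cap 0.4 [250. 284.] [395.  150.2   0. ]
side [507.87329796 986.71160763 583.01216547]
station 0.4 [270. 288.] [567.1 233.7   0. ]
bridge 0.87 [289. 241.] [538.  111.4  19. ]
plate 0.59 [277. 202.] [570.  -79.5   0. ]
read_button_top 0.68 [278. 198.] [565.4 -28.8  37. ]
read_button_top 0.58 [240. 236.] [629.2 125.4  37. ]
vial 0.86 [270. 288.] [567.1 233.7   0. ]
weight 0.44 [344. 284.] [437.  220.9   0. ]
blue_filter 0.72 [368. 263.] [388.1 152.3   0. ]
eye_cap 0.72 [214. 240.] [689.9  83.5   0. ]
{'time_s': 1.1, 'qpos': array([-1.14867936,  0.31087539,  0.01403059,  1.51149888, -0.00439299,
        1.31922121, -0.02720645]), 'joint_velocities': array([-3.28620664e-05,  1.10964367e-03,  1.06067956e-03,  2.47111014e-04,
        8.47294097e-04, -8.70709361e-04,  1.21544829e-03]), 'joint_efforts': array([-1.34259330e-04, -3.79819429e+01,  1.45523152e-01, -2.30861199e+01,
        1.20838048e-02,  1.70627740e-03,  5.83878631e-06]), 'eef_pos': array([246.04363008, 491.90753127, 231.31788501]), 'ee_rot': array([-1.57076712e+00, -3.62081848e-05, -4.63774984e-01]), 'wrist_force': array([-1.26313874,  0.00200793, -0.54255781]), 'wrist_torque': array([-0.00369579, -0.00146049, -0.01783804]), 'finger_gap': 85.51601586082403}
18.700000000000003
```

View pics/top0.png

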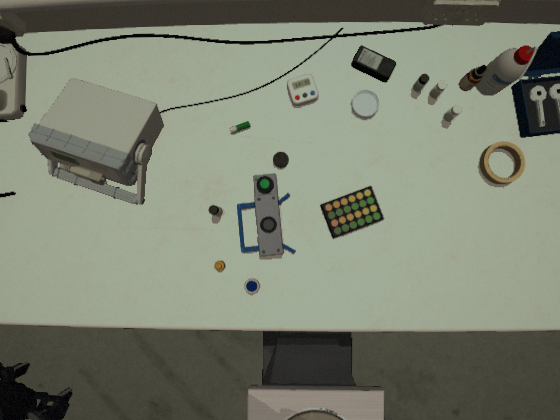

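View pics/side0.png

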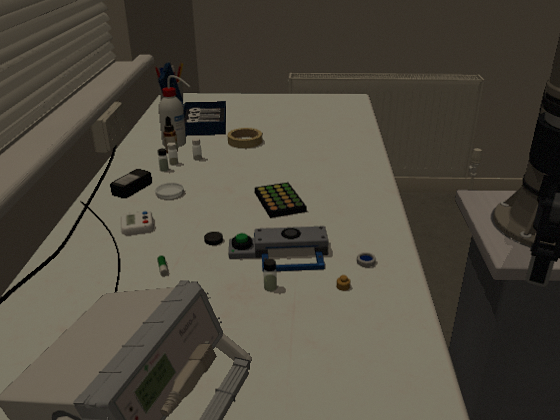

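```bash
python3 - <<'E'
from h import *
f=grab_frame("top"); im=f["img"]
cv2.imwrite("pics/c1.png",cv2.resize(im[150:280,200:400,::-1],None,fx=4,fy=4,interpolation=cv2.INTER_CUBIC))
m=silhouettes("top","plate")[0]; print(m["p"],m["extent"])
r=m["region"].astype(np.uint8)
g=im.max(2); 
roi=np.zeros_like(g); roi[180:245,310:395]=1
# dark/plate vs table: table bright
d=((im.min(2)<120)&(roi>0)).astype(np.uint8)
d=cv2.morphologyEx(d,cv2.MORPH_CLOSE,np.ones((5,5)))
print(r.sum(),d.sum())
for q in(r,d):
    c=max(cv2.findContours(q,cv2.RETR_EXTERNAL,cv2.CHAIN_APPROX_NONE)[0],key=len).reshape(-1,2).astype(float)
    for z in(15,7,):
        P=ray(f,c,z)[:,:2].astype(np.float32)
        print(z,cv2.minAreaRect(P),cv2.boxPoints(cv2.minAreaRect(P)).round(1).tolist())
# blue
hsv=cv2.cvtColor(im,cv2.COLOR_RGB2HSV)
b=((hsv[...,0]>95)&(hsv[...,0]<125)&(hsv[...,1]>130)); b[:,:230]=0;b[:,300:]=0;b[:185]=0;b[265:]=0
v,u=np.nonzero(b); print(len(u)); 
for z in(0,11):
  P=ray(f,np.c_[u,v],z); print(z,P.min(0),P.max(0))
for n in("bridge","read_button_top"):
    for s in silhouettes("top",n)[:2]: print(n,s["p"],s["extent"])
E
```

```text
0.6 [321.0, 187.4, 382.6, 235.4]
2037 2098
15 ((563.9701538085938, -87.75164794921875), (85.43062591552734, 131.6735076904297), 20.5969295501709) [[500.79998779296875, -41.20000076293945], [547.0999755859375, -164.39999389648438], [627.0999755859375, -134.39999389648438], [580.7999877929688, -11.100000381469727]]
7 ((564.56396484375, -88.9476089477539), (86.18677520751953, 132.8388671875), 20.596696853637695) [[500.8999938964844, -41.900001525878906], [547.5999755859375, -166.3000030517578], [628.2999877929688, -136.0], [581.5, -11.600000381469727]]
15 ((563.65869140625, -86.13839721679688), (87.614013671875, 131.70211791992188), 20.59903907775879) [[499.5, -39.900001525878906], [545.7999877929688, -163.1999969482422], [627.7999877929688, -132.39999389648438], [581.5, -9.100000381469727]]
7 ((564.24951171875, -87.31999969482422), (88.38941955566406, 132.8677215576172), 20.599088668823242) [[499.5, -40.70000076293945], [546.2999877929688, -165.10000610351562], [629.0, -134.0], [582.2000122070312, -9.600000381469727]]
297
0 [470.4653198   47.70237324   0.        ] [608.02884415 183.79011269   0.        ]
11 [470.78169793  47.6983543   11.        ] [606.69844842 182.15698652  11.        ]
bridge 0.73 [235.8, 177.1, 295.3, 258.4]
```

View pics/c1.png

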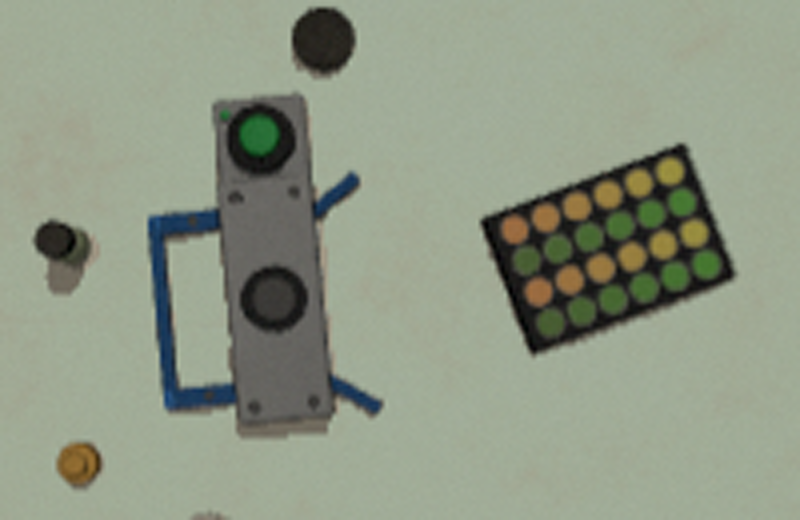

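```bash
cat >> h.py <<'E'
def S2W(p,X):
    X=np.atleast_2d(np.array(X,float)); c,s=np.cos(p[2]),np.sin(p[2])
    return np.c_[p[0]+c*X[:,0]-s*X[:,1],p[1]+s*X[:,0]+c*X[:,1],X[:,2]]
E
python3 - <<'E'
from h import *
from scipy.optimize import least_squares
f=grab_frame("top")
M=np.array([[0,0,39],[0,-94.5,37],[27,69.5,36],[-27,69.5,36],[27,-120.5,15],[-27,-120.5,15]])
U=np.array([[273,299],[260,134],[240,421],[333,412],[214,102],[303,95]])/4+[200-.375,150-.375]
fun=lambda p:(proj(f,S2W(p,M))-U).ravel()
r=least_squares(fun,[532,110,1.6],x_scale=[1,1,.01]); print(r.x, np.degrees(r.x[2])); print(r.fun.reshape(-1,2).round(2))
p=r.x
MP=np.array([[sx*63.9,sy*42.75,15] for sx,sy in((1,1),(1,-1),(-1,-1),(-1,1))],float)
im=f["img"]
d=(im.min(2)<120); z=np.zeros_like(d); z[180:245,310:395]=1; d=(d&z).astype(np.uint8); d=cv2.morphologyEx(d,cv2.MORPH_CLOSE,np.ones((5,5)))
UP=np.array([[533,353],[736,275],[685,145],[482,219]])/4+[200-.375,150-.375] # guess
# plate +x ~ +y world => left in image
UP=np.array([[533,353],[482,219],[685,145],[736,275]])/4+[200-.375,150-.375]
q=least_squares(lambda p:(proj(f,S2W(p,MP))-UP).ravel(),[564,-87,1.57],x_scale=[1,1,.01]); print("plate",q.x,np.degrees(q.x[2])); print(q.fun.reshape(-1,2).round(2))
v=im[:,:,::-1].copy(); big=cv2.resize(v[150:280,200:400],None,fx=4,fy=4,interpolation=cv2.INTER_CUBIC)
def dr(p,X,col,close=True):
    uv=((proj(f,S2W(p,X))-[200-.375,150-.375])*4).round().astype(np.int32); cv2.polylines(big,[uv],close,col,1)
dr(p,[[27,69.5,36],[-27,69.5,36],[-27,-69.5,36],[27,-69.5,36]],(0,0,255))
dr(p,[[-55,65,11],[-26,45.5,11],[64,45.5,11],[64,-45.5,11],[-26,-45.5,11],[-55,-65,11]],(0,255,255),False)
dr(q.x,MP,(0,0,255)); M0=MP.copy();M0[:,2]=0; dr(q.x,M0,(255,0,0))
cv2.imwrite("pics/c2.png",big)
# side overlay
f=grab_frame("side"); big=f["img"][:,:,::-1].copy()
big=cv2.resize(big[170:320,180:420],None,fx=3,fy=3,interpolation=cv2.INTER_CUBIC)
def dr(p,X,col,close=True):
    uv=((proj(f,S2W(p,X))-[180-.33,170-.33])*3).round().astype(np.int32); cv2.polylines(big,[uv],close,col,1)
dr(p,[[27,69.5,36],[-27,69.5,36],[-27,-69.5,36],[27,-69.5,36]],(0,0,255))
dr(p,[[-55,65,11],[-26,45.5,11],[64,45.5,11],[64,-45.5,11],[-26,-45.5,11],[-55,-65,11]],(0,255,255),False)
dr(q.x,MP,(0,0,255)); dr(q.x,M0,(255,0,0))
cv2.imwrite("pics/s2.png",big)
E
```

```text
[534.74870224 106.22010769   1.66787283] 95.56207376724598
[[ 0.36 -0.34]
 [-0.14 -0.02]
 [-0.27  0.78]
 [ 0.13  0.81]
 [-0.31 -0.38]
 [ 0.21 -0.92]]
plate [564.94454948 -86.92302811   1.92950624] 110.55256398767291
[[-0.13  0.56]
 [-0.47 -0.33]
 [-0.02 -0.99]
 [ 0.62  0.74]]
```

View pics/c2.png

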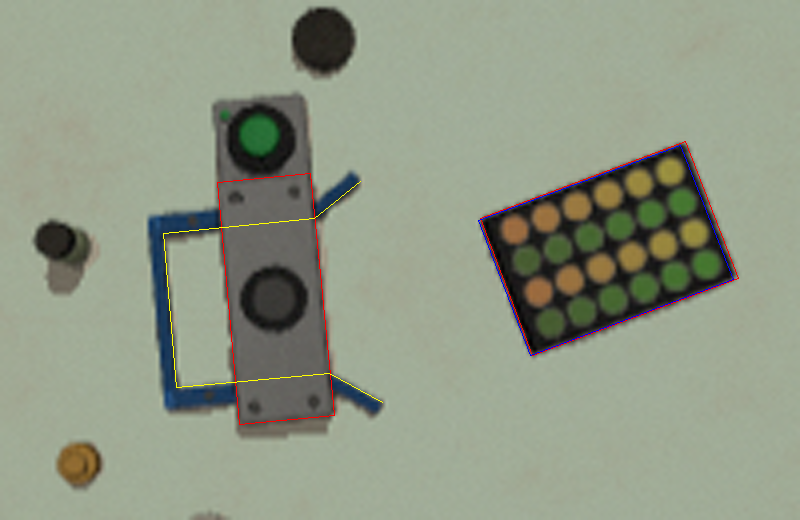

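View pics/s2.png

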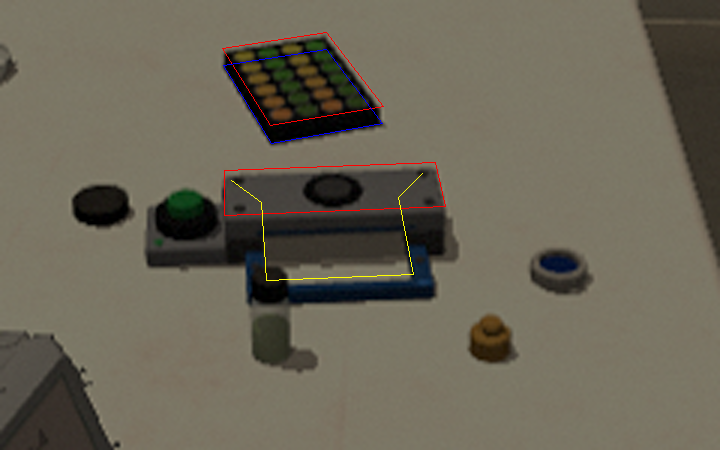

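Call:
jog_arm(motion=[0.11,-0.21,0,0,0,-0.024,0.11,-0.21,0,0,0,-0.024,0.11,-0.21,0,0,0,-0.024,0.11,-0.21,0,0,0,-0.024,0.11,-0.21,0,0,0,-0.024,0.11,-0.21,0,0,0,-0.024,0.11,-0.21,0,0,0,-0.024,0.11,-0.21,0,0,0,-0.024,0.11,-0.21,0,0,0,-0.024,0.11,-0.21,0,0,0,-0.024], grip=105)

```text
time_s: 2.65
eef_pos: [524.5, -43.1, 233.5]
ee_rot: [-1.559, 0.003, -1.227]
wrist_force: [1.2, 0.6, -0.7]
finger_gap: 50.3
```

```bash
cat >> h.py <<'E'
from scipy.spatial.transform import Rotation as Ro
def delta(pos,yawdeg,n):
    s=manip.state(); R0=Ro.from_euler('xyz',s["ee_rot"]); R1=Ro.from_euler('xyz',[-np.pi/2,0,np.radians(yawdeg)])
    w=(R1*R0.inv()).as_rotvec()/np.pi; d=(np.array(pos)-s["eef_pos"])/250
    print(n,"rows each",(d/n).round(4),(w/n).round(5))
E
python3 - <<'E'
from h import *
delta([597,-173,60],-69.4,5)
E
```

```text
5 rows each [ 0.058  -0.1039 -0.1388] [-0.00044  0.00066  0.00099]
```

Call:
jog_arm(motion=[0.058,-0.104,-0.139,-0.0004,0.0007,0.001,0.058,-0.104,-0.139,-0.0004,0.0007,0.001,0.058,-0.104,-0.139,-0.0004,0.0007,0.001,0.058,-0.104,-0.139,-0.0004,0.0007,0.001,0.058,-0.104,-0.139,-0.0004,0.0007,0.001,0,0,0,0,0,0])

```text
time_s: 3.4
eef_pos: [601.3, -183.6, 55.1]
ee_rot: [-1.567, -0.004, -1.218]
wrist_force: [-1.1, 0.1, 0.9]
finger_gap: 50.0
```

```bash
python3 - <<'E'
from h import *
s=manip.state(); print(s["eef_pos"],np.degrees(s["ee_rot"]))
delta([597,-173,5],-69.4,3)
f=grab_frame("top"); cv2.imwrite("pics/t3.png",cv2.resize(f["img"][150:280,250:450,::-1],None,fx=4,fy=4,interpolation=cv2.INTER_CUBIC))
f=grab_frame("side"); cv2.imwrite("pics/s3.png",cv2.resize(f["img"][120:270,200:400,::-1],None,fx=4,fy=4,interpolation=cv2.INTER_CUBIC))
E
```

```text
[ 601.27933697 -183.58251968   55.11469567] [-89.81000941  -0.23050801 -69.81316313]
3 rows each [-0.0057  0.0141 -0.0668] [0.00028 0.00048 0.00076]
```

View pics/t3.png

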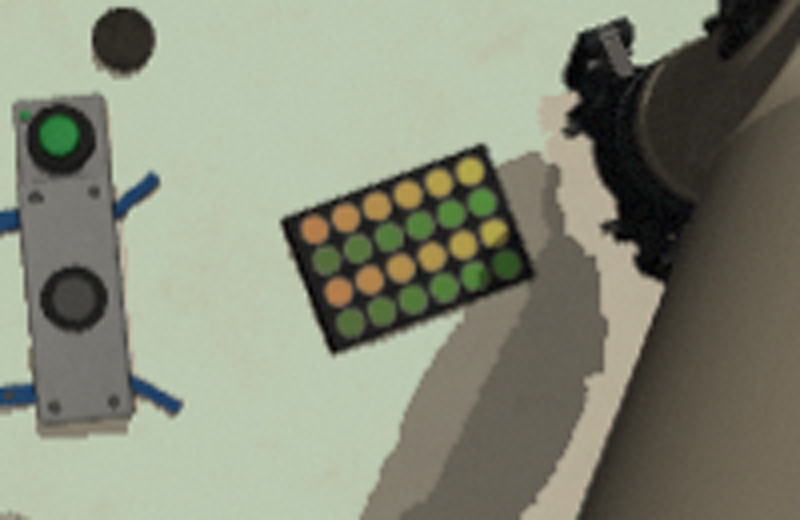

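View pics/s3.png

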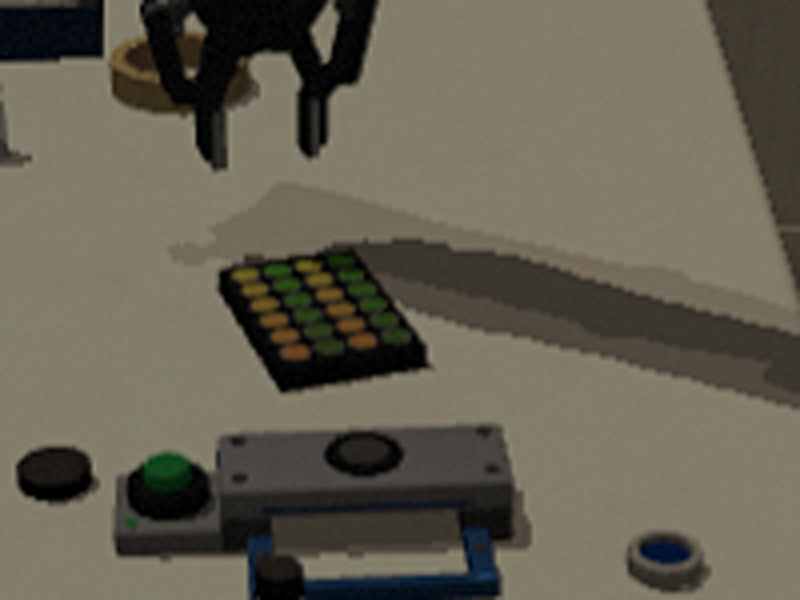

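```bash
python3 - <<'E'
from h import *
f=grab_frame("side"); s=manip.state(); R=Ro.from_euler('xyz',s["ee_rot"]).as_matrix()
for dy in(0,-6,-10):
  print(dy,((proj(f,[s["eef_pos"]+R@[0,dy,z] for z in(-32,-25,25,32)])-[200-.375,120-.375])*4).round(0).tolist())
E
```

```text
0 [[311.0, 153.0], [300.0, 155.0], [219.0, 165.0], [207.0, 167.0]]
-6 [[311.0, 144.0], [300.0, 145.0], [219.0, 156.0], [207.0, 157.0]]
-10 [[311.0, 138.0], [300.0, 139.0], [218.0, 149.0], [207.0, 151.0]]
```

Call:
jog_arm(motion=[-0.003,0.008,-0.066,0.0003,0.0005,0.0008,-0.003,0.008,-0.066,0.0003,0.0005,0.0008,-0.003,0.008,-0.056,0.0003,0.0005,0.0008,0,0,0,0,0,0])

```text
time_s: 4.05
eef_pos: [603.7, -169.7, 12.7]
ee_rot: [-1.558, -0.001, -1.201]
wrist_force: [0.5, -0.3, -0.3]
finger_gap: 50.2
```

```bash
python3 - <<'E'
from h import *
s=manip.state(); print(s["eef_pos"],np.degrees(s["ee_rot"]),s["wrist_force"])
f=grab_frame("side"); cv2.imwrite("pics/s4.png",cv2.resize(f["img"][120:270,200:400,::-1],None,fx=4,fy=4,interpolation=cv2.INTER_CUBIC))
E
```

```text
[ 603.65916859 -169.72775784   12.65581089] [-8.92392185e+01 -3.73534906e-02 -6.87921901e+01] [ 0.51663885 -0.27882928 -0.30134463]
```

View pics/s4.png

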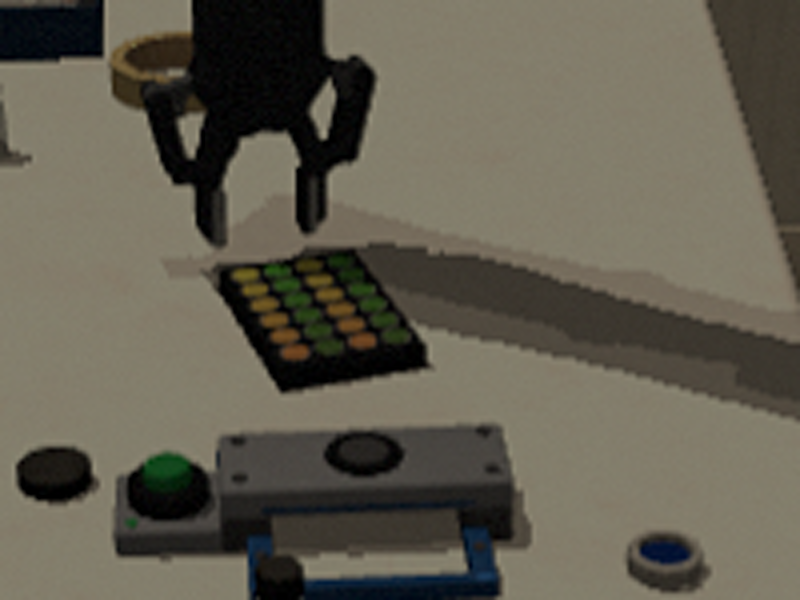

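Call:
jog_arm(motion=[-0.012,-0.005,-0.017,-0.002,0,-0.001,-0.012,-0.005,-0.017,-0.002,0,-0.001,0,0,0,0,0,0])

```text
time_s: 4.47
eef_pos: [598.5, -173.8, 5.4]
ee_rot: [-1.56, -0.016, -1.208]
wrist_force: [0.7, 1.0, 0.4]
finger_gap: 50.2
```

```bash
cat > st.py <<'E'
from h import *
import sys
P=np.array([534.7,106.2,np.radians(95.56)])
s=manip.state(); c,q=np.cos(P[2]),np.sin(P[2]); d=s["eef_pos"][:2]-P[:2]
print("t",s["time_s"],"eef",s["eef_pos"].round(1),"rot",np.degrees(s["ee_rot"]).round(2),"station xy",round(c*d[0]+q*d[1],1),round(-q*d[0]+c*d[1],1),"F",s["wrist_force"].round(1))
E
python3 st.py
```

```text
t 4.475 eef [ 598.5 -173.8    5.4] rot [-89.38  -0.91 -69.22] station xy -284.8 -36.3 F [0.7 1.  0.4]
```

Call:
jog_arm(motion=[-0.006,0.017,-0.002,-0.001,0.001,0,-0.006,0.017,-0.002,-0.001,0.001,0,-0.006,0.017,-0.002,-0.001,0.001,0,-0.006,0.017,-0.002,0,0.001,0,0,0,0,0,0,0])

```text
time_s: 5.1
eef_pos: [592.9, -155.1, 3.9]
ee_rot: [-1.575, -0.021, -1.207]
wrist_force: [0.3, -0.2, -0.0]
finger_gap: 50.5
```

```bash
python3 st.py; python3 - <<'E'
from h import *
f=grab_frame("side"); cv2.imwrite("pics/s5.png",cv2.resize(f["img"][140:270,220:380,::-1],None,fx=4,fy=4,interpolation=cv2.INTER_CUBIC))
E
```

```text
t 5.1 eef [ 592.9 -155.1    3.9] rot [-90.21  -1.2  -69.16] station xy -265.7 -32.6 F [ 0.3 -0.2 -0. ]
```

View pics/s5.png

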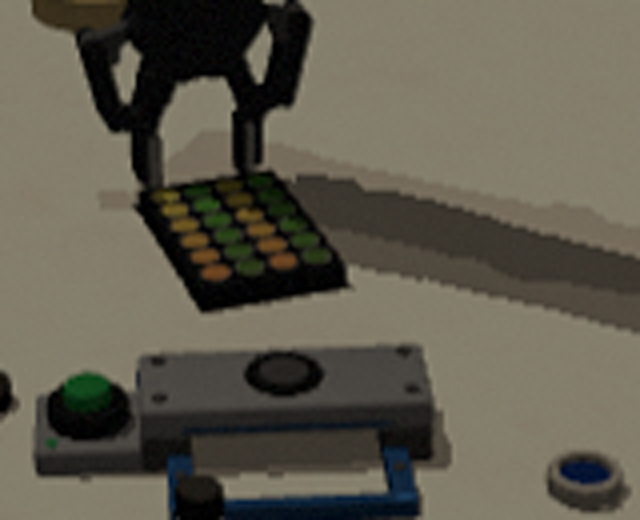

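```bash
cat > arc.py <<'E'
from h import *
P=np.array([534.7,106.2,np.radians(95.56)])
R=330;n=11
th=np.radians(np.linspace(15,0,n))
cx=-R*np.sin(th); cy=R*(np.cos(th)-1); cx-=108
T=np.c_[cx-75*np.cos(th),cy-75*np.sin(th),0*cx]
print(T.round(1).tolist()); W=S2W(P,T); print((np.diff(W,axis=0)/250).round(4)); print(W.round(1)[:,:2].tolist())
E
python3 arc.py
```

```text
[[-265.9, -30.7, -0.0], [-258.0, -26.6, -0.0], [-250.0, -22.8, -0.0], [-241.9, -19.2, -0.0], [-233.7, -15.8, -0.0], [-225.4, -12.6, -0.0], [-217.1, -9.6, -0.0], [-208.7, -6.9, -0.0], [-200.2, -4.4, -0.0], [-191.6, -2.1, -0.0], [-183.0, 0.0, -0.0]]
[[-0.0191  0.0298  0.    ]
 [-0.0183  0.0303  0.    ]
 [-0.0175  0.0308  0.    ]
 [-0.0167  0.0313  0.    ]
 [-0.0159  0.0317  0.    ]
 [-0.015   0.0321  0.    ]
 [-0.0142  0.0325  0.    ]
 [-0.0133  0.0328  0.    ]
 [-0.0125  0.0332  0.    ]
 [-0.0116  0.0335  0.    ]]
[[591.0, -155.4], [586.2, -148.0], [581.6, -140.4], [577.2, -132.7], [573.1, -124.9], [569.1, -116.9], [565.3, -108.9], [561.8, -100.8], [558.5, -92.6], [555.3, -84.3], [552.4, -75.9]]
```

Call:
jog_arm(motion=[-0.02,0.03,0,0,0.002,-0.008,-0.019,0.03,0,0,0.002,-0.008,-0.018,0.031,0,0,0.002,-0.008,-0.017,0.031,0,0,0.001,-0.008,-0.016,0.032,0,0,0,-0.008,0,0,0,0,0,0])

```text
time_s: 5.9
eef_pos: [568.6, -114.1, 4.1]
ee_rot: [-1.597, -0.014, -1.341]
wrist_force: [-1.0, 0.6, -0.2]
finger_gap: 50.2
```

```bash
cat > look.py <<'E'
from h import *
import sys,os
os.system("python3 st.py")
f=grab_frame("top"); a=cv2.resize(f["img"][170:270,220:400,::-1],None,fx=4,fy=4,interpolation=cv2.INTER_CUBIC)
cv2.imwrite("pics/t%s.png"%sys.argv[1],a)
f=grab_frame("side"); cv2.imwrite("pics/s%s.png"%sys.argv[1],cv2.resize(f["img"][160:310,210:390,::-1],None,fx=4,fy=4,interpolation=cv2.INTER_CUBIC))
E
python3 look.py 6
```

```text
t 5.9 eef [ 568.6 -114.1    4.1] rot [-91.51  -0.81 -76.86] station xy -222.6 -12.4 F [-1.   0.6 -0.2]
this script no longer has the robotException ignored in: <_io.TextIOWrapper mode='rw' encoding='UTF-8'>
Traceback (most recent call last):
BrokenPipeError: [Errno 32] Broken pipe
```

```bash
sed -i 's/^os.system.*/exec(open("st.py").read())/' look.py; python3 look.py 6
```

```text
t 5.9 eef [ 568.6 -114.1    4.1] rot [-91.51  -0.81 -76.86] station xy -222.6 -12.4 F [-1.   0.6 -0.2]
```

View pics/t6.png

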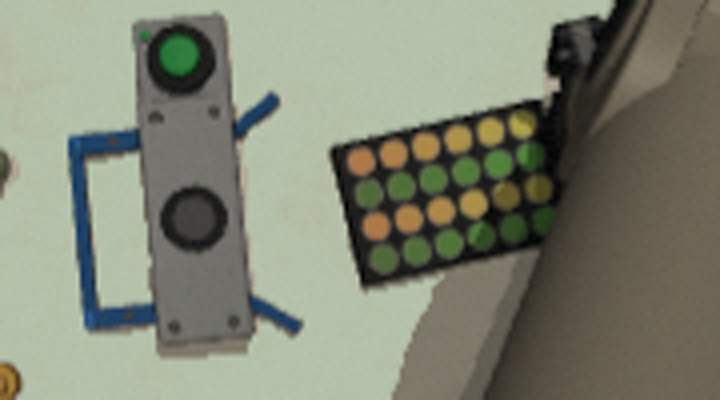

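View pics/s6.png

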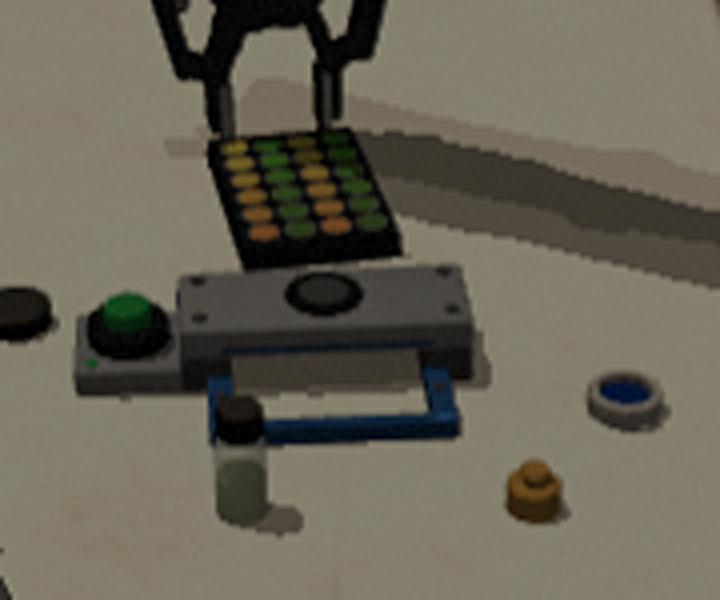

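```bash
cat > lead.py <<'E'
from h import *
import sys
P=np.array([534.7,106.2,np.radians(95.56)])
a=np.array([float(x) for x in sys.argv[1:]]).reshape(-1,2)/4+[220-.375,170-.375]
f=grab_frame("top"); W=ray(f,a,15)[:,:2]-P[:2]
c,s=np.cos(P[2]),np.sin(P[2]); st=np.c_[c*W[:,0]+s*W[:,1],-s*W[:,0]+c*W[:,1]]
print(st.round(1)); e=st[1]-st[0]; th=np.arctan2(-e[0],e[1]); print("theta",np.degrees(th),"len",np.hypot(*e),"centre",st.mean(0)-63.9*np.array([np.cos(th),np.sin(th)]))
E
python3 lead.py 332 147 365 286
```

```text
[[-82.3 -34.6]
 [-93.4  47.8]]
theta 7.67710551533776 len 83.13667117959636 centre [-151.21682144   -1.92607804]
```

```bash
python3 - <<'E'
from h import *
P=np.array([534.7,106.2,np.radians(95.56)])
delta([*S2W(P,[-179,0,0])[0,:2],4],-84.44,5)
E
```

```text
5 rows each [-0.0136  0.0349 -0.0002] [ 0.00122 -0.00147 -0.00834]
```

Call:
jog_arm(motion=[-0.017,0.034,0,0.001,-0.0015,-0.008,-0.015,0.034,0,0.001,-0.0015,-0.008,-0.0135,0.034,0,0.001,-0.0015,-0.008,-0.012,0.034,0,0.001,-0.0015,-0.008,-0.009,0.034,0,0.001,-0.0015,-0.008,0,0,0,0,0,0])

```text
time_s: 6.8
eef_pos: [551.0, -70.7, 4.4]
ee_rot: [-1.569, -0.003, -1.478]
wrist_force: [0.8, 0.6, 0.2]
finger_gap: 50.0
```

```bash
python3 look.py 7
```

```text
t 6.8 eef [551.  -70.7   4.4] rot [-89.91  -0.16 -84.69] station xy -177.6 0.9 F [0.8 0.6 0.2]
```

View pics/t7.png

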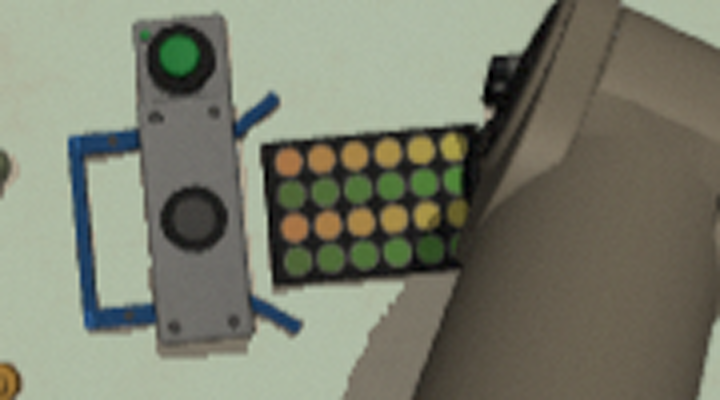

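View pics/s7.png

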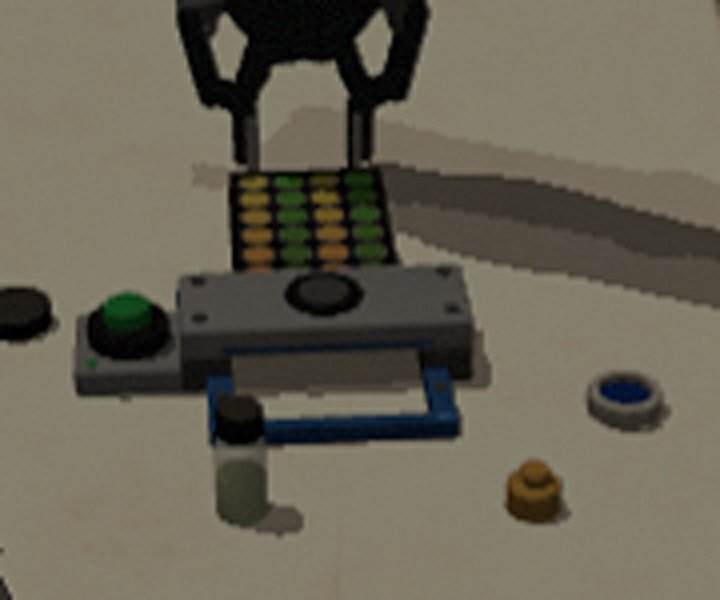

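```bash
python3 lead.py 262 146 275 287
```

```text
[[-41.7 -39.2]
 [-41.4  43.4]]
theta -0.22169800868355985 len 82.58468237818818 centre [-105.47222606    2.38110062]
```

Call:
jog_arm(motion=[-0.0025,0.032,0,0,0,0,-0.0025,0.032,0,0,0,0,-0.0025,0.032,0,0,0,0,-0.0025,0.032,0,0,0,0,-0.0025,0.032,0,0,0,0,-0.0025,0.032,0,0,0,0,0,0,0,0,0,0])

```text
time_s: 7.82
eef_pos: [547.7, -21.0, 4.6]
ee_rot: [-1.568, -0.004, -1.479]
wrist_force: [-1.0, -0.1, -0.6]
finger_gap: 50.0
```

```bash
python3 look.py 8
```

```text
t 7.825 eef [547.7 -21.    4.6] rot [-89.87  -0.26 -84.73] station xy -127.9 -0.6 F [-1.  -0.1 -0.6]
```

View pics/t8.png

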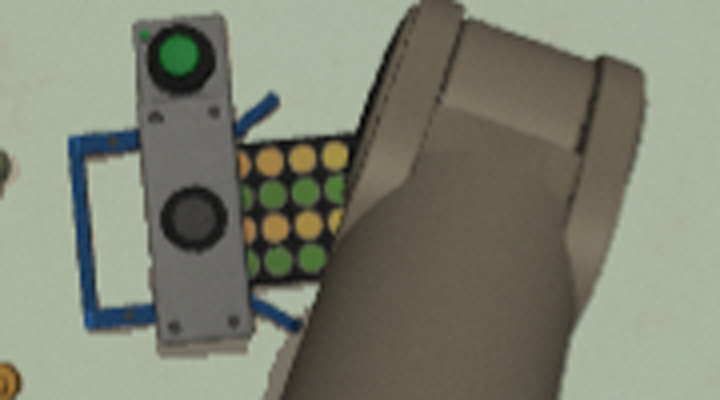

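View pics/s8.png

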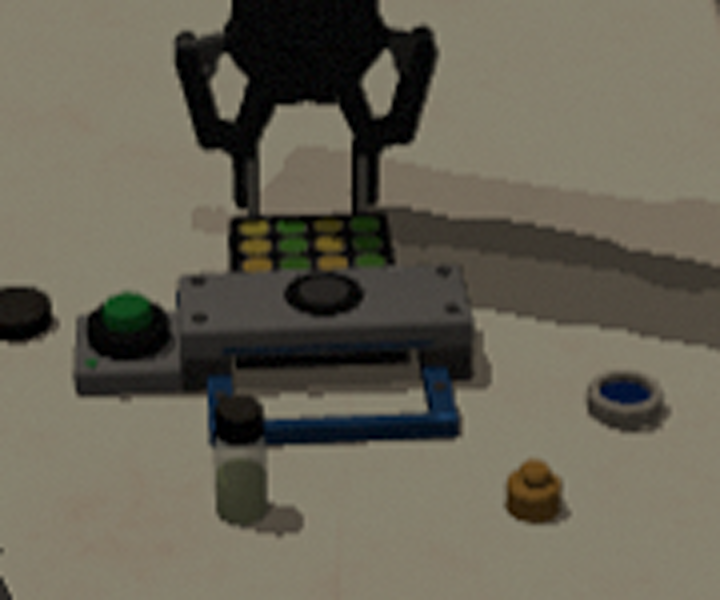

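Call:
jog_arm(motion=[-0.003,0.032,0,0,0,0,-0.003,0.032,0,0,0,0,-0.003,0.032,0,0,0,0,-0.003,0.032,0,0,0,0,-0.003,0.032,0,0,0,0,0,0,0,0,0,0])

```text
time_s: 8.68
eef_pos: [543.6, 20.3, 4.7]
ee_rot: [-1.568, -0.005, -1.481]
wrist_force: [0.0, 0.1, -0.4]
finger_gap: 50.4
```

```bash
python3 look.py 9
```

```text
t 8.675 eef [543.6  20.3   4.7] rot [-89.85  -0.31 -84.84] station xy -86.4 -0.6 F [ 0.   0.1 -0.4]
```

View pics/t9.png

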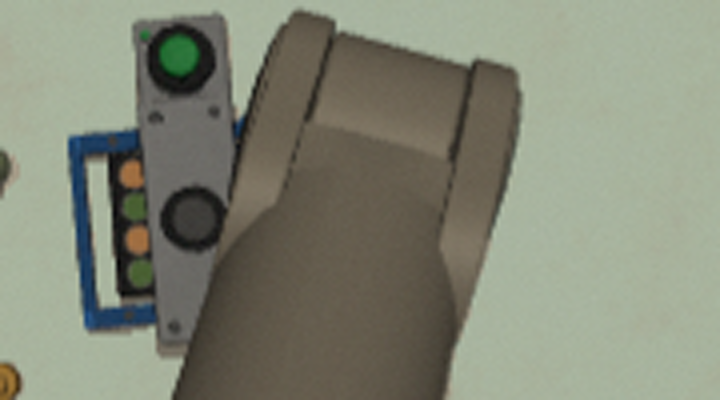

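View pics/s9.png

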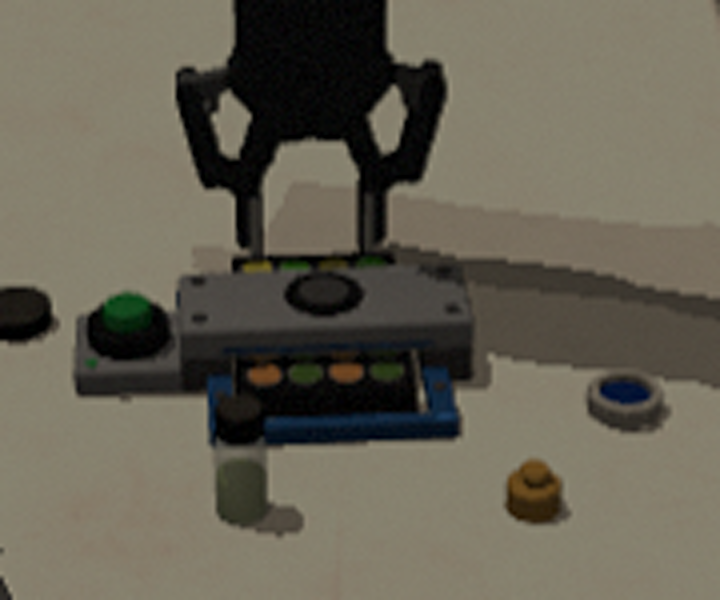

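Call:
jog_arm(motion=[-0.002,0.02,0,0,0,0,-0.002,0.016,0,0,0,0,-0.001,0.01,0,0,0,0,-0.001,0.01,0,0,0,0,-0.001,0.01,0,0,0,0])

```text
time_s: 9.4
eef_pos: [542.3, 34.0, 4.9]
ee_rot: [-1.567, -0.009, -1.484]
wrist_force: [0.6, -3.7, -0.9]
finger_gap: 50.2
```

Call:
jog_arm(motion=[-0.001,0.01,0,0,0,0,-0.001,0.01,0,0,0,0])

```text
time_s: 9.65
eef_pos: [542.7, 34.0, 5.3]
ee_rot: [-1.566, -0.016, -1.486]
wrist_force: [1.2, -5.6, 0.4]
finger_gap: 50.6
```

```bash
python3 look.py 10
```

```text
t 9.65 eef [542.7  34.    5.3] rot [-89.7   -0.92 -85.14] station xy -72.6 -0.9 F [ 1.2 -5.6  0.4]
```

View pics/t10.png

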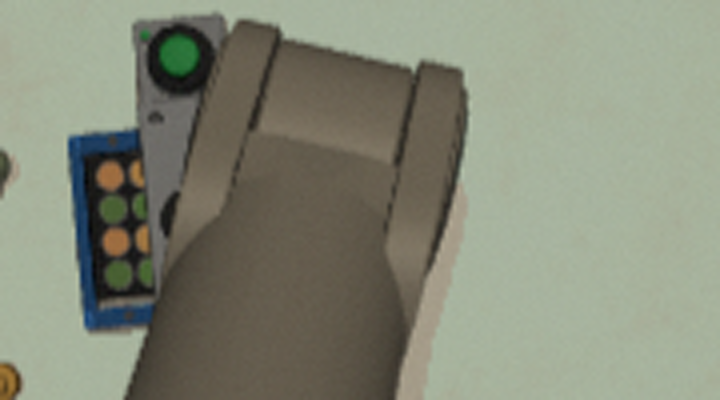

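View pics/s10.png

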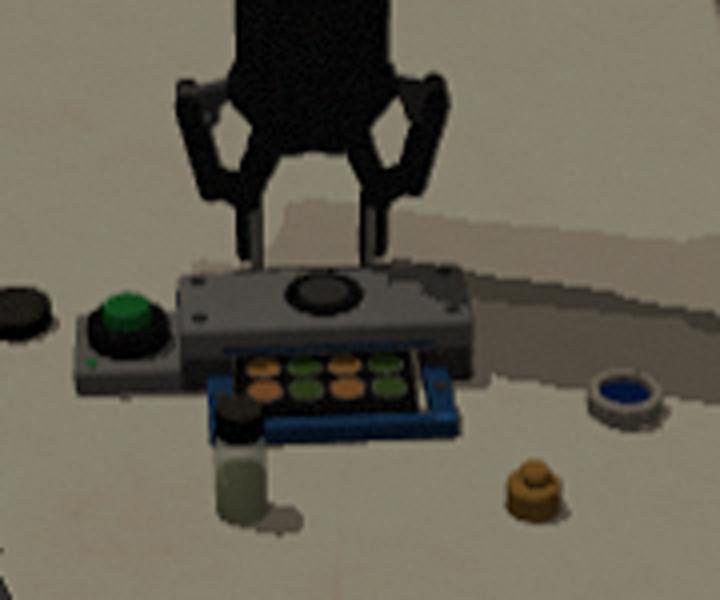

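Call:
jog_arm(motion=[0.004,-0.04,0,0,0,0,0.004,-0.04,0,0,0,0,0.004,-0.04,0,0,0,0,0.01,-0.02,0.15,0,0.001,0,0.03,0,0.2,0,0.002,0,0.08,0.06,0.1,0,0.002,0,0.1,0.14,0,0,0,0,0.1,0.14,0,0,0,0,0,0,0,0,0,0], grip=105)

```text
time_s: 10.88
eef_pos: [625.9, 83.6, 121.6]
ee_rot: [-1.584, -0.008, -1.491]
wrist_force: [-0.6, 0.7, -0.3]
finger_gap: 50.3
```

```bash
python3 look.py 11; python3 - <<'E'
from h import *
delta([629,116.5,60],-84.4,4)
E
```

```text
t 10.875 eef [625.9  83.6 121.6] rot [-90.74  -0.43 -85.45] station xy -31.4 -88.6 F [-0.6  0.7 -0.3]
4 rows each [ 0.0047  0.0383 -0.0617] [ 0.00099 -0.00111  0.00195]
```

View pics/t11.png

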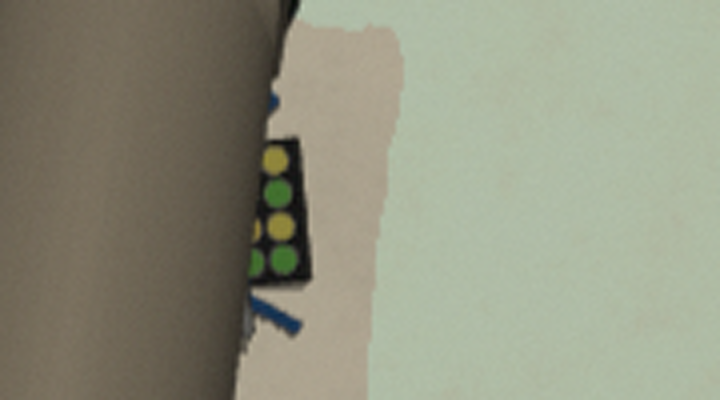

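View pics/s11.png

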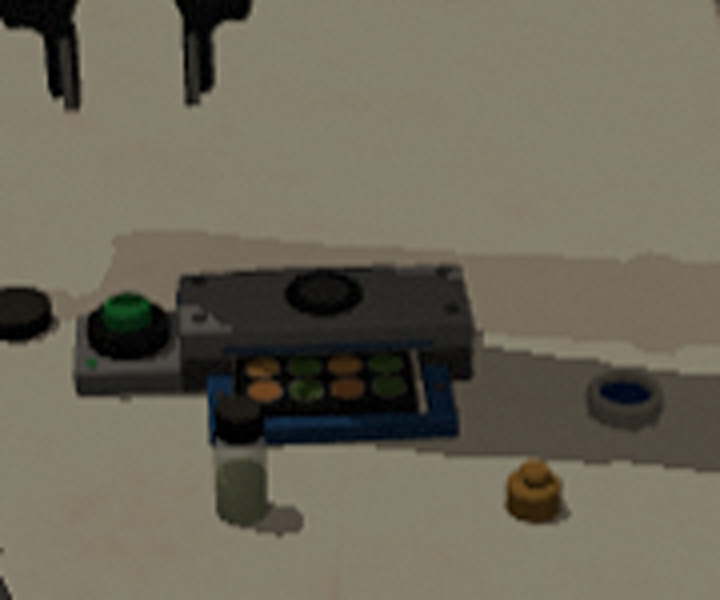

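Call:
jog_arm(motion=[0.005,0.038,-0.05,0.001,-0.001,0.002,0.005,0.038,-0.05,0.001,-0.001,0.002,0.004,0.034,-0.05,0.001,-0.001,0.002,0.002,0.012,-0.04,0.001,-0.001,0,0,0,0,0,0,0,0,0,0,0,0,0], grip=255)

```text
time_s: 11.72
eef_pos: [625.6, 107.1, 69.4]
ee_rot: [-1.576, 0.0, -1.483]
wrist_force: [1.3, -0.2, -0.8]
finger_gap: 0.1
```

```bash
python3 look.py 12; python3 lead.py 297 138 312 283; python3 - <<'E'
from h import *
delta([629,116.5,45],-84.4,2)
E
```

```text
t 11.725 eef [625.6 107.1  69.4] rot [-9.030e+01  2.000e-02 -8.496e+01] station xy -7.9 -90.6 F [ 1.3 -0.2 -0.8]
[[-62.5 -41.8]
 [-63.   43.2]]
theta 0.33261130629765323 len 84.98497662512032 centre [-126.6764462     0.29161037]
2 rows each [ 0.0064  0.0189 -0.0495] [-2.00e-05 -7.40e-04  1.58e-03]
```

View pics/s12.png

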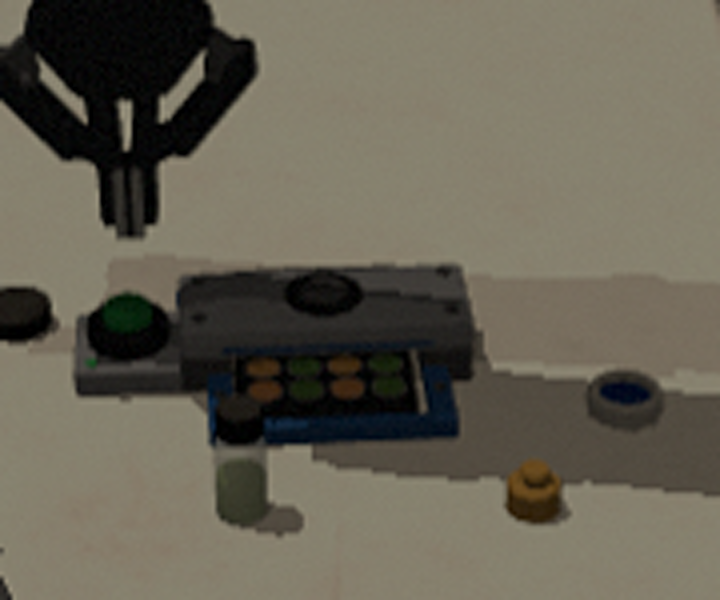

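View pics/t12.png

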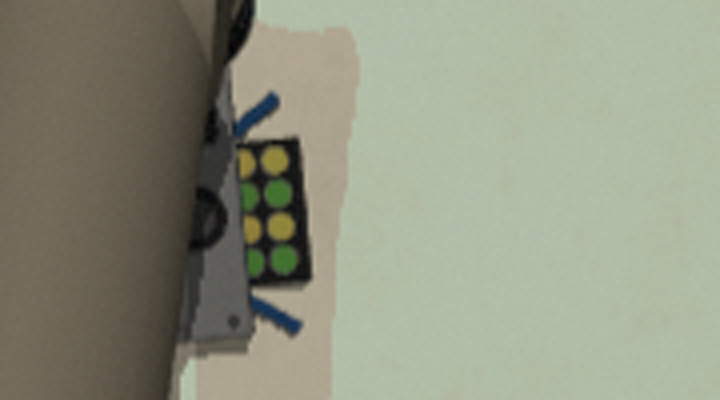

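Call:
jog_arm(motion=[0.007,0.02,-0.04,0,-0.0007,0.0015,0.007,0.018,-0.03,0,-0.0007,0.0015,0,0,0,0,0,0,0,0,0,0,0,0])

```text
time_s: 12.38
eef_pos: [629.9, 117.3, 51.3]
ee_rot: [-1.57, 0.0, -1.473]
wrist_force: [-0.8, 0.2, -0.2]
finger_gap: -0.1
```

```bash
python3 look.py 13;  python3 - <<'E'
from h import *
f=grab_frame("side"); s=manip.state()
print("tip",(proj(f,s["eef_pos"])-[210,160])*4,"button",(proj(f,[629,116.5,37])-[210,160])*4)
delta([629,116.5,39],-84.4,1)
E
```

```text
t 12.375 eef [629.9 117.3  51.3] rot [-8.995e+01  2.000e-02 -8.438e+01] station xy 1.8 -95.9 F [-0.8  0.2 -0.2]
tip [[120.59299532 270.91712093]] button [[124.40642959 296.1144231 ]]
1 rows each [-0.0041 -0.0031 -0.0503] [-1.8e-04  3.9e-04 -2.0e-05]
```

View pics/s13.png

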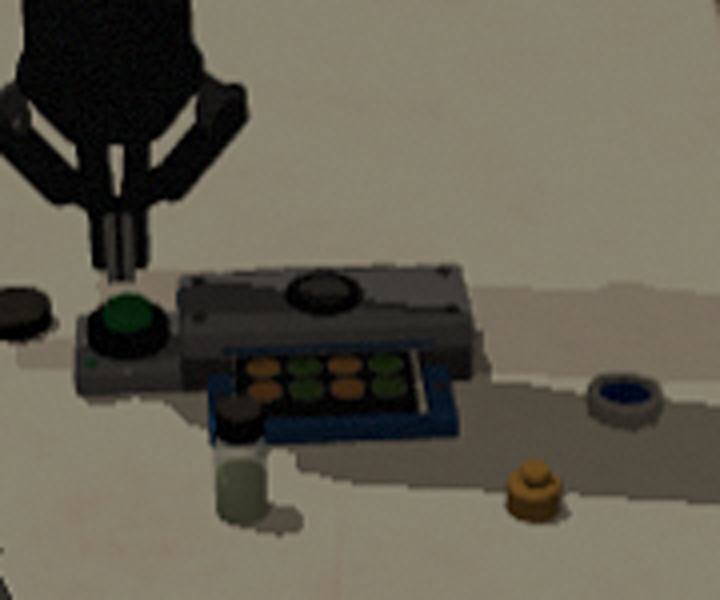

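Call:
jog_arm(motion=[-0.004,-0.002,-0.03,0,0,0,-0.004,0,-0.02,0,0,0,0,0,-0.012,0,0,0,0,0,0,0,0,0])

```text
time_s: 13.02
eef_pos: [628.1, 116.4, 35.5]
ee_rot: [-1.569, 0.0, -1.474]
wrist_force: [-0.7, 0.7, 2.5]
finger_gap: -0.0
```

Call:
jog_arm(motion=[0,0,-0.012,0,0,0,0,0,-0.012,0,0,0,0,0,0,0,0,0])

```text
time_s: 13.4
eef_pos: [628.2, 116.4, 31.6]
ee_rot: [-1.569, 0.001, -1.473]
wrist_force: [-2.2, -0.2, 3.9]
finger_gap: -0.2
```

Call:
jog_arm(motion=[0,0,-0.01,0,0,0,0,0,-0.01,0,0,0])

```text
time_s: 13.65
eef_pos: [628.4, 116.4, 30.9]
ee_rot: [-1.568, 0.003, -1.473]
wrist_force: [-6.2, -0.5, 16.6]
finger_gap: -0.2
```

```bash
python3 look.py 14
```

```text
t 13.65 eef [628.4 116.4  30.9] rot [-89.87   0.18 -84.4 ] station xy 1.1 -94.2 F [-6.2 -0.5 16.6]
```

View pics/s14.png

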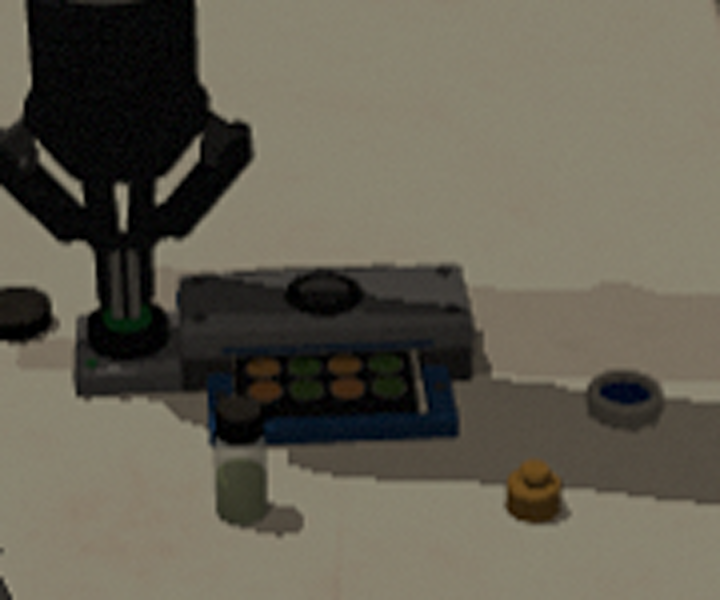

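Bottomed out at 16.6 N, so the button is fully in. Release and move away upward.

Call:
jog_arm(motion=[0,0,0.02,0,0,0,0,0,0.04,0,0,0,0,0,0.1,0,0,0,0,0,0.2,0,0,0,0,-0.1,0.2,0,0,0,0,-0.2,0.1,0,0,0,0,-0.2,0,0,0,0,0,-0.2,0,0,0,0,0,-0.2,0,0,0,0,0,0,0,0,0,0])

```text
time_s: 15.0
eef_pos: [627.5, -114.3, 200.7]
ee_rot: [-1.565, -0.001, -1.469]
wrist_force: [0.8, 1.1, -0.1]
finger_gap: -0.2
```

```bash
python3 look.py 15
```

```text
t 15.0 eef [ 627.5 -114.3  200.7] rot [-8.965e+01 -8.000e-02 -8.417e+01] station xy -228.4 -71.0 F [ 0.8  1.1 -0.1]
```

View pics/s15.png

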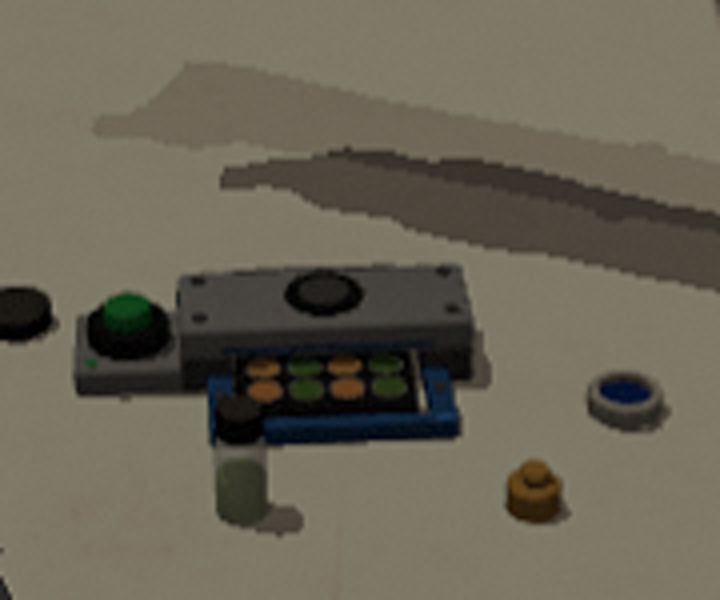

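View pics/t15.png

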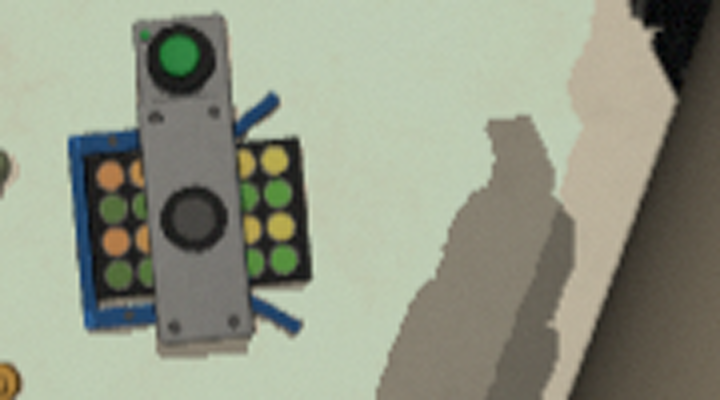

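```bash
python3 - <<'E'
from h import *
f=grab_frame("top"); im=f["img"]
for r in (212,218,224,232): print(r,[tuple(int(v) for v in im[r,c]) for c in range(236,248)])
g=grab_frame("side"); im=g["img"]
for c in (280,290,300): print(c,[tuple(int(v) for v in im[r,c]) for r in range(258,272)])
a=cv2.resize(f["img"][195:260,230:310,::-1],None,fx=9,fy=9,interpolation=cv2.INTER_NEAREST); cv2.imwrite("pics/z.png",a)
E
```

```text
212 [(187, 198, 174), (101, 116, 113), (36, 72, 109), (38, 74, 109), (36, 72, 108), (12, 19, 24), (30, 30, 30), (34, 32, 33), (87, 73, 60), (170, 122, 79), (179, 124, 75), (180, 124, 74)]
218 [(188, 199, 174), (186, 197, 174), (55, 86, 121), (35, 70, 108), (36, 72, 110), (20, 35, 52), (28, 28, 24), (34, 32, 31), (34, 34, 33), (31, 29, 28), (54, 52, 49), (65, 69, 54)]
224 [(192, 206, 181), (188, 202, 178), (120, 133, 127), (36, 71, 109), (33, 68, 105), (32, 67, 106), (15, 19, 27), (30, 32, 29), (34, 32, 33), (64, 61, 57), (84, 99, 64), (84, 107, 63)]
232 [(191, 203, 178), (192, 203, 178), (186, 198, 174), (81, 89, 97), (30, 66, 102), (35, 70, 108), (22, 50, 77), (29, 29, 30), (32, 32, 31), (38, 35, 31), (126, 102, 80), (166, 120, 79)]
280 [(52, 43, 38), (22, 21, 19), (8, 9, 5), (9, 6, 6), (7, 7, 4), (3, 2, 0), (11, 28, 46), (20, 42, 65), (16, 36, 54), (13, 22, 36), (0, 12, 24), (2, 13, 25), (2, 12, 24), (61, 56, 50)]
290 [(40, 40, 30), (23, 23, 22), (4, 5, 2), (6, 5, 4), (10, 7, 6), (6, 6, 10), (8, 26, 43), (16, 37, 59), (9, 27, 45), (10, 19, 28), (8, 17, 28), (0, 4, 19), (13, 16, 23), (99, 94, 80)]
300 [(62, 47, 36), (21, 21, 22), (6, 10, 3), (10, 8, 8), (0, 0, 0), (8, 15, 30), (14, 35, 53), (15, 35, 55), (13, 24, 39), (3, 13, 25), (6, 17, 27), (0, 11, 24), (55, 52, 46), (108, 104, 88)]
```

View pics/z.png

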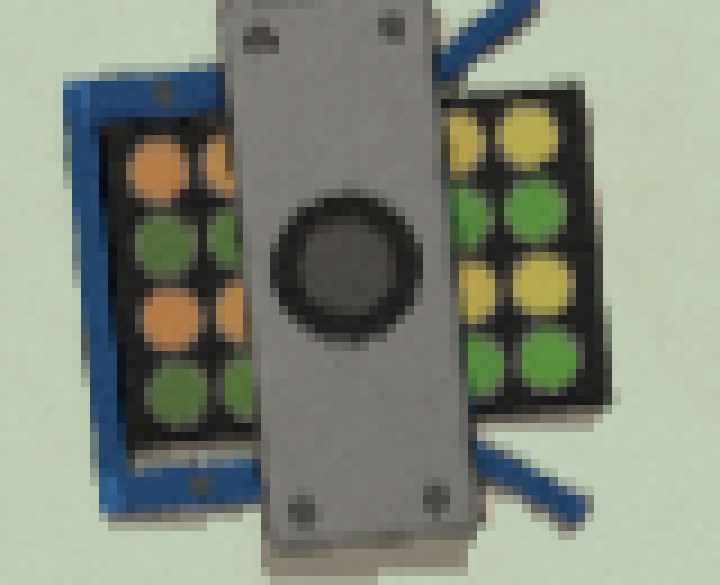

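```bash
python3 - <<'E'
import cv2
for n in(10,15):
    a=cv2.imread(f"pics/t{n}.png")
    for r in(170,218,250): print(n,r,[tuple(int(v) for v in a[r,c]) for c in range(76,108,3)])
E
```

```text
10 170 [(94, 59, 26), (99, 64, 31), (89, 59, 31), (30, 26, 18), (17, 22, 20), (21, 25, 24), (29, 32, 35), (53, 63, 72), (66, 96, 129), (66, 110, 161), (62, 108, 158)]
10 218 [(98, 78, 53), (92, 54, 20), (94, 62, 31), (98, 64, 29), (49, 34, 19), (16, 18, 17), (24, 26, 25), (26, 27, 28), (36, 39, 37), (50, 66, 58), (58, 92, 77)]
10 250 [(107, 115, 106), (78, 60, 43), (93, 59, 26), (94, 60, 29), (82, 52, 24), (49, 34, 19), (17, 19, 20), (19, 20, 22), (17, 18, 20), (38, 46, 54), (69, 88, 110)]
15 170 [(107, 68, 32), (114, 75, 38), (100, 66, 35), (31, 21, 16), (22, 23, 25), (30, 32, 33), (35, 38, 42), (59, 68, 82), (77, 110, 150), (81, 131, 186), (75, 126, 180)]
15 218 [(114, 91, 64), (108, 64, 27), (110, 73, 36), (115, 77, 37), (56, 37, 19), (19, 18, 17), (31, 31, 32), (30, 28, 30), (41, 41, 45), (57, 73, 68), (65, 102, 84)]
15 250 [(123, 131, 123), (90, 70, 51), (106, 67, 32), (107, 69, 35), (94, 60, 27), (56, 41, 24), (23, 27, 29), (32, 33, 33), (28, 29, 27), (48, 56, 61), (79, 101, 124)]
```

The plate sits exactly where it was while pressed against the stop, so nothing moved on the retreat. Handing in.

```bash
python3 -c "
from h import *
print(sign_off())"
```

```text
the job is handed in; nothing more can be done
None
```

I pushed the plate home against the stop bar, pressed the green button fully in and let go, then handed the job in at about 15 s. `sign_off` gave no verdict.

**Pushing the plate:** I set the two fingertips about 50 mm apart behind the plate's trailing end. They steered it through the 15° turn, then pushed it straight through the funnel and under the bridge. The wrist force rose to about 5.6 N and the tool stopped advancing, so I took it as resting against the stop. I then backed the fingers straight off before lifting them.

**Pressing the button:** I closed the fingers and pressed down on the button after that. The spring gave about 4 N, then it bottomed out at 16.6 N at a tool height of about 31 mm.

**Last checks:**
- **Plate position:** the trailing end measured about 63 mm in front of the station's middle, against 63.9 mm expected. It was square to the lane within about 0.3°, centred within about 1 mm, and had not moved since it was pressed against the stop.
- **Stop contact:** a dark line about one pixel wide (roughly 2 mm) shows at the stop in the top picture. It looked the same while the plate was pressed, so I took it for a shadow, not a gap.
- **Button and small things:** the button was back out, and the vial, weight, filter and eye cap looked unmoved in the side picture. The arm was clear of everything.
- **Camera disagreement:** the side camera differed from the top one by several millimetres, more than the stated 2 mm. I used the top camera for positions and the side camera mainly as a check. It also prompted a 1 to 2 mm shift of the aim at the button.

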